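Close the instrument's access panel for its leak test

ROBOT

A 6-joint arm with a two-finger parallel gripper is mounted at the origin on the work surface. World frame = base frame: x ahead of the robot, y to its left, z up, the work surface at z = 0. Lengths are in m, angles in rad, forces in N, time in s.
With the tool pointing down it reaches from about 0.25 to 0.775 m from the base axis. Payload 4 kg.
Tool frame: the origin (TCP) lies at the very end of the fingers, on their centre line; the grasp point (between the pads) lies 19 mm behind it (robot.hold_point_z is the z of the grasp point in the tool frame, in m); z points along the fingers, y is the direction in which the jaws open and shut (so a half turn about z gives the same grasp; the last joint's range is limited). The gripper opens to 94 mm and grips with 3 to 60 N. Pads are 16 mm wide; open, the fingers measure 119 mm over their backs; the gripper's body (75 mm by 177 mm) begins 78 mm behind the grasp point.
Start: joints at [-1.438, 0.087, 1.371, -0, 1.684, -0.103], TCP at [0.128, -0.535, 0.206] pointing down, gripper open.
Joint ranges: [-3.1, 3.1], [-0.76, 2.03], [0.27, 2.55], [-1.08, 4.22], [0.17, 2.65], [-2.57, 2.57]. Speed limits (rad/s): [2.79, 2.79, 3.14, 3.14, 3.14, 3.14].

INTERFACE

Orientations are given as a unit quaternion [x, y, z, w].
In Python, from station import robot gives the robot as it stands.
- The arm moves only by the tool play_rows, never from a script. Its argument "deltas" is text: rows parted by semicolons, each of 6 numbers parted by spaces: the shift along the tool's x, y, z in mm, then the turn, a rotation vector about the tool's x, y, z in degrees. In form: tx ty tz wx wy wz; .... A call has 1 to 20 rows; each row is the pose to reach, as a shift and turn from the pose measured when the call began, along the tool's axes at that moment; what a row does not reach only later rows make up. A row lasts 1/8 s, in which the tool goes at most 62.5 mm and 10.7 degrees, less where a joint would pass 70% of its speed; a pose out of reach is approached as far as the arm can. A call with a gripper value outside its range is refused whole. "hand" is the finger opening in mm, from 0 to 94, set as the call begins (left out, the last holds). The fingers move at their own pace and stop on an object; the grip force is fixed at half the most. Time passes only in rows, so rows that repeat a pose let the fingers close. It gives the time, the measured TCP pose, the force and the opening at its end, in the units of the state.
- robot.state(): the state, without advancing time (a new reading comes with each control period).
- robot.capture(name): name is "scene" or "side" or "wrist"; returns a dict with "image" (384x512x3 uint8, red, green, blue), "intrinsics" (3x3 intrinsics, pixels), "eye" and "rotation" of the camera in the world. Camera axes: x right, y up, looking along -z (the intrinsics and any distortion apply to the point x, -y, -z); pixel columns grow to the right and rows downward; lengths in m; the calibration is good to about 2 mm. A picture is of the moment at which its call begins. There is no depth.
- robot.finish_job(): hands the job in, once; it reports no verdict.
The state is a dict: "time_s": time; "joint_pos": joint angles; "dq": joint speeds; "joint_torque": joint torques, N m; "position": TCP position; "eef_rot": TCP orientation; "wrist_force": force on the tool from outside, world axes, zero at the start; "moment": the same for the moment, N m; "opening": finger opening in m.
Only numpy, scipy, OpenCV 4.12 (cv2) and the standard library are available. Lean on these libraries where they do the work, as an engineer would, in place of code of your own. Each camera call takes 0.05 s, during which the arm holds its last target. There are 200 camera calls.

TASK

Turn the selector on the grey control box until its white pointer line is at the green mark (leak test), and after that turn the one crooked red quarter-turn fastener on the instrument's access panel until its slot lines up with the green marks on either side of it. Then press the panel down on its blue pad until it is fully home, flush with the frame, and finish while still holding it pressed there with the fingers on the blue pad; leave the loose racks, bottle, jar, box and cup where they stand.

Things in the scene. Friction and masses are not known exactly. Their poses are not given: they have to be found in the camera images.
- control_box: Fixed grey box 130 x 150 mm, 70 mm high, with the mode selector in the middle of its top and a half ring of marks (one wide green, the others narrow white) 40 mm from the selector's axis. Origin: centre of its underside; z up; its x axis points from the selector's axis to the green mark.
- selector (a joint): Angle of the selector (rad): 0 = pointer at the green mark, positive = turned clockwise seen from above (so it starts positive and is turned counter-clockwise). It clicks into detents every 0.524 rad, one of them at 0, and stays where it clicks in; peak turning torque about 0.05 N m. Travel -0.7 to 2.2.
- selector_grip (a point): Point on the selector's vertical axis, 24 mm above the control box's top. The selector's black bar grip is 44 mm long, 12 mm wide, its top 35 mm above the box (11 mm above this point), standing on a grey disc 52 mm across and 5 mm thick. x axis: along the bar, towards the end with the white pointer line; z up.
- housing: Fixed white instrument 240 x 340 mm, 100 mm high to the top of the frame around its panel. Origin: centre of its underside; z up. The aluminium panel, 160 (x) x 250 (y) x 12 mm, fills the frame's opening in the middle of the top. Two red-winged fasteners stand on the panel at y = -90 mm (the crooked one, to be turned) and y = +90 mm (already aligned, does not move). The green marks lie on either side of each fastener along x, so an aligned slot runs along this x axis.
- panel (a joint): How far the panel is pushed down (m): 0 = sprung up, standing 8 mm above the frame; 0.008 = fully home, flush with the frame, on a hard stop. The gasket's spring lifts it: about 3 N of push to start it, 9 N to bring it home; released, it rises again. It only slides straight up and down.
- fastener (a joint): Angle of the crooked fastener (rad): 0 = slot aligned with the green marks, negative = must be turned clockwise seen from above by that much. Friction (0.04 N m) holds it where it is left; there is no stop at 0 (travel -1.65 to 0.6). It rides on the panel.
- fastener_grip (a point): Point on the crooked fastener's vertical axis, 25 mm above the panel's top. Its red wing is 42 mm long, 12 mm wide, its top 34 mm above the panel (9 mm above this point), on a steel disc 44 mm across and 4 mm thick; the black slot runs along the wing's top. x axis: along the wing and slot; z up.
- press_pad: Blue rubber-sprung pad 70 (x) x 60 (y) x 5 mm in the middle of the panel's top, where the panel is pressed and held. Origin: centre of its underside, on the panel's top; its own top is 5 mm higher; z up. Under load the pad itself gives up to 2 mm (at about 9 N). Untouched, its top is 113 mm above the table; with the panel fully home and the pad squeezed, 103 mm.
- tube_rack: Bystander, to be left alone: loose white tube rack with coloured caps, 85 x 125 x 57 mm. Origin: centre of its underside; z up.
- empty_rack: Bystander, to be left alone: loose white empty tube rack, 85 x 125 x 45 mm. Origin: centre of its underside; z up.
- reagent_bottle: Bystander, to be left alone: loose amber bottle with blue cap, 66 mm across, 150 mm high. Origin: centre of its underside; z up.
- sample_jar: Bystander, to be left alone: loose small clear jar with white lid, 54 mm across, 65 mm high. Origin: centre of its underside; z up.
- tip_box: Bystander, to be left alone: loose blue box with grey lid, 87 x 122 x 62 mm. Origin: centre of its underside; z up.
- cup: Bystander, to be left alone: loose white cup, 76 mm across, 85 mm high. Origin: centre of its underside; z up.
Mind the look-alikes: they are no part of the job. What is shaped like the control_box but pink is not meant.

How it is judged:
By the outcome, as a careful person would: the job done as asked, in the order asked, and still so for the second after the job is handed in, while the arm keeps its last pose, push and grip.
It also fails if it takes over 61 s, if anything falls off the work surface, if the arm or the gripper's body presses on something with over 40 N, if the wrist force passes 120 N, or if a joint passes its speed limit or range.

## Working session

There is one attempt and no reset: what is moved stays moved. The work goes in short steps, Python scripts to look and compute and a tool call to move; the robot and the scene stay as the last step left them, time stands still between calls to the robot, and variables do not carry over. Pictures are saved under pics/ and viewed, about 8 in all and at most 12, crops included, and the job is handed in when it is done.

Besides the shell and the picture viewer there is one more tool, called after "Emit:" as name(argument=value, ...) on one line, values as JSON. play_rows: Moves the arm, as the interface text tells. Its arguments: {"type":"object","properties":{"deltas":{"type":"string"},"hand":{"type":"number"}},"required":["deltas"]}

```bash
mkdir -p pics
cat > h.py <<'E'
import numpy as np, cv2
from station import robot
from scipy.spatial.transform import Rotation as R
def cap(n,f,crop=None,scale=1):
    c=robot.capture(n); im=cv2.cvtColor(c["image"],cv2.COLOR_RGB2BGR)
    cv2.imwrite('pics/raw_'+f+'.png',im)
    np.savez('pics/'+f+'.npz',K=c["intrinsics"],eye=c["eye"],rot=c["rotation"])
    return im,c
def ray(c,u,v,z):
    K=np.array(c["intrinsics"]);Rm=np.array(c["rotation"]);Rm=Rm if Rm.shape==(3,3) else R.from_quat(Rm).as_matrix()
    d=np.array([(u-K[0,2])/K[0,0],-(v-K[1,2])/K[1,1],-1.]);d=Rm@d;e=np.array(c["eye"])
    return e+d*(z-e[2])/d[2]
def proj(c,p):
    K=np.array(c["intrinsics"]);Rm=np.array(c["rotation"]);Rm=Rm if Rm.shape==(3,3) else R.from_quat(Rm).as_matrix()
    q=Rm.T@(np.array(p)-np.array(c["eye"]));return K[0,2]+K[0,0]*q[0]/-q[2],K[1,2]+K[1,1]*q[1]/q[2]
def load(f):
    d=np.load('pics/'+f+'.npz');return dict(intrinsics=d['K'],eye=d['eye'],rotation=d['rot'])
E
python3 - <<'E'
from h import *
ims=[]
for n in ("scene","side","wrist"):
    im,c=cap(n,n+'0');ims.append(im);print(n,c.keys(),np.round(c["eye"],3),np.round(c["intrinsics"],1).tolist(),np.round(c["rotation"],3).tolist())
cv2.imwrite('pics/a.png',cv2.resize(ims[0],(800,600)))
cv2.imwrite('pics/b.png',cv2.resize(np.hstack(ims[1:]),(800,300)))
s=robot.state();print(s["time_s"],s["position"],s["eef_rot"],s["wrist_force"],robot.hold_point_z)
E
```

```text
scene dict_keys(['image', 'intrinsics', 'eye', 'rotation']) [1.119 0.11  1.003] [[362.0, 0.0, 258.2], [0.0, 362.0, 194.1], [0.0, 0.0, 1.0]] [0.203, 0.232, 0.73, 0.61]
side dict_keys(['image', 'intrinsics', 'eye', 'rotation']) [0.171 0.793 0.993] [[349.6, 0.0, 253.0], [0.0, 349.6, 194.5], [0.0, 0.0, 1.0]] [-0.075, 0.362, 0.91, -0.186]
wrist dict_keys(['image', 'intrinsics', 'eye', 'rotation']) [ 0.208 -0.516  0.383] [[266.4, 0.0, 259.7], [0.0, 266.4, 189.5], [0.0, 0.0, 1.0]] [-0.11, 0.088, -0.613, 0.778]
0.15 [ 0.12843397 -0.5343652   0.20457175] [ 9.93057222e-01  1.17629238e-01 -1.78431944e-05 -8.45573246e-04] [-0.588505    0.23898503  0.44140844] -0.0188
```

View pics/a.png

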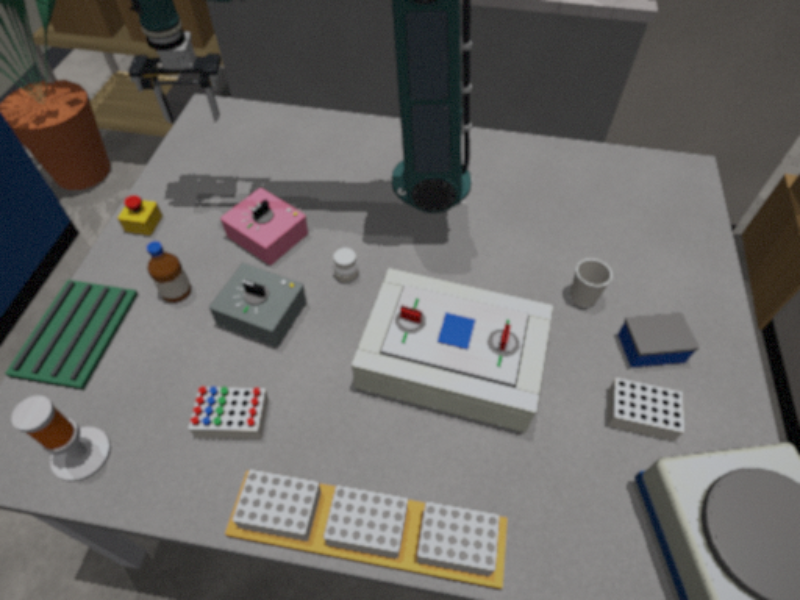

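View pics/b.png

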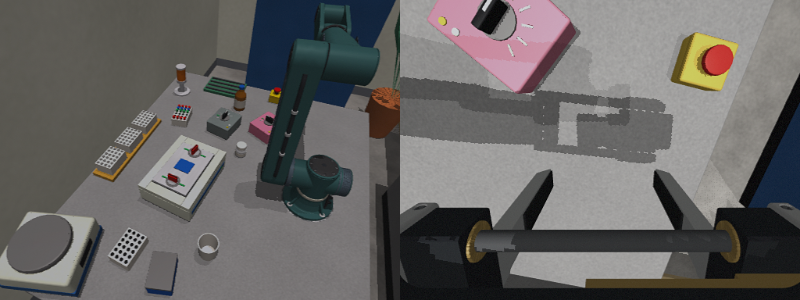

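The scene view shows the grey box's selector at about (253,289), the crooked fastener at (411,315), the aligned one at (505,338) and the blue pad at (457,331). The pink look-alike is at (262,212), and the wrist view shows only that one.

Run:
```python
from h import *
c=load('scene0');k=512/800
for n,u,v,z in [("sel",253,288,.1),("boxTL",245,266,.07),("boxR",305,295,.07),("boxL",212,305,.07),("boxB",274,320,.07),("crook",411,315,.125),("good",505,337,.125),("pad",457,331,.113),("hTL",388,272,.1),("hTR",552,300,.1),("hBL",357,363,.1),("hBR",535,400,.1),("bottlecap",155,249,.15),("jar",344,258,.065),("cup",592,275,.085),("rack",228,405,.05)]:
    print(n,np.round(ray(c,u*k,v*k,z),3))
w=load('wrist0');s=robot.state();Rt=R.from_quat(s["eef_rot"])
print("tool axes",np.round(Rt.as_matrix(),3).tolist(),"cam in tool",Rt.inv().apply(np.array(w["eye"])-s["position"]),"cam axes in tool",np.round((Rt.inv()*R.from_quat(w["rotation"])).as_matrix(),3).tolist())
```

```text
sel [ 0.49  -0.293  0.1  ]
boxTL [ 0.416 -0.343  0.07 ]
boxR [ 0.467 -0.196  0.07 ]
boxL [ 0.526 -0.374  0.07 ]
boxB [ 0.538 -0.24   0.07 ]
crook [0.515 0.031 0.125]
good [0.532 0.21  0.125]
pad [0.527 0.121 0.113]
hTL [ 0.4   -0.035  0.1  ]
hTR [0.41  0.299 0.1  ]
hBL [ 0.621 -0.051  0.1  ]
hBR [0.637 0.274 0.1  ]
bottlecap [ 0.467 -0.493  0.15 ]
jar [ 0.351 -0.142  0.065]
cup [0.318 0.383 0.085]
rack [ 0.722 -0.273  0.05 ]
tool axes [[0.972, 0.234, -0.0], [0.234, -0.972, 0.002], [0.0, -0.002, -1.0]] cam in tool [ 0.08190374  0.00042669 -0.17888867] cam axes in tool [[-0.0, 0.96, 0.279], [1.0, -0.0, 0.001], [0.001, 0.279, -0.96]]
```

Emit:
play_rows(deltas="50 -20 -20 0 0 0;100 -40 -45 0 0 0;160 -60 -45 0 0 0;220 -85 -45 0 0 0;280 -108 -45 0 0 0;330 -128 -45 0 0 0;370 -143 -45 0 0 0;399 -155 -45 0 0 0;399 -155 -45 0 0 0;399 -155 -45 0 0 0;399 -155 -45 0 0 0", hand=40)

```text
time_s: 1.52
position: [0.4793, -0.2913, 0.2499]
eef_rot: [0.993, 0.117, -0.0, -0.001]
wrist_force: [0.5, -0.2, -0.4]
opening: 0.0398
```

Run:
```python
from h import *
im,c=cap("wrist",'w1');cv2.imwrite('pics/w1.png',cv2.resize(im,(800,600)))
s=robot.state();print(s["time_s"],s["position"],np.round(R.from_quat(s["eef_rot"]).as_matrix(),3).tolist())
```

```text
1.575 [ 0.47934782 -0.29138219  0.25002355] [[0.973, 0.232, -0.0], [0.232, -0.973, 0.001], [0.0, -0.001, -1.0]]
```

View pics/w1.png

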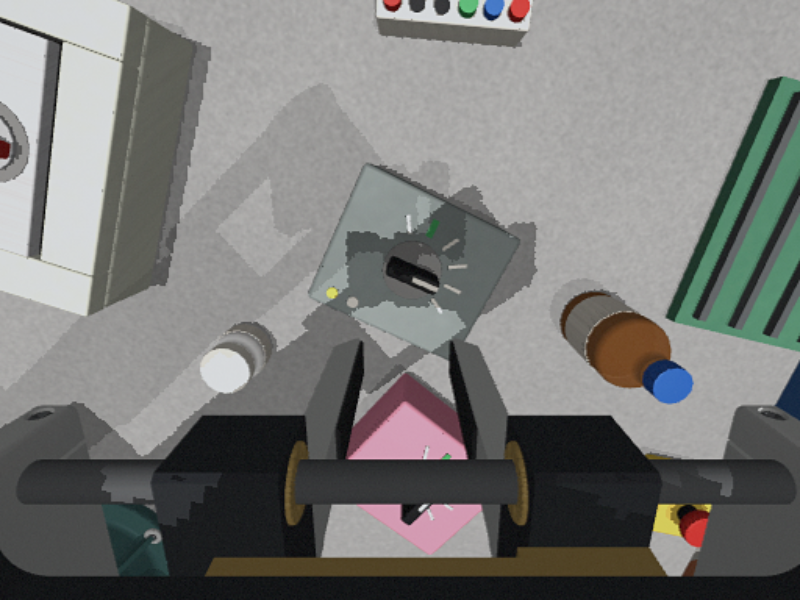

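The wrist view shows the grey box with corners near (368,164), (519,239), (460,357) and (310,296). The bar runs from (387,265) to (440,288), with the white pointer at its lower-right end. The green mark is at (433,228), counter-clockwise from the pointer.

Run:
```python
from h import *
c=load('w1');k=512/800
im=cv2.imread('pics/raw_w1.png')
P={n:ray(c,u*k,v*k,z) for n,u,v,z in [("TL",368,164,.07),("R",519,239,.07),("L",310,296,.07),("B",460,357,.07),("green",433,228,.07),("barA",390,264,.105),("barP",438,286,.105)]}
for n in P: print(n,np.round(P[n],4))
ctr=np.mean([P[n] for n in("TL","R","L","B")],0);bc=(P["barA"]+P["barP"])/2
a=lambda d:np.degrees(np.arctan2(d[1],d[0]))
print("ctr",ctr,"barctr",bc,"green ang",a(P["green"]-ctr),np.linalg.norm((P["green"]-ctr)[:2]),"bar ang",a(P["barP"]-P["barA"]),np.linalg.norm(P["barP"]-P["barA"]))
print("edges",a(P["R"]-P["TL"]),a(P["B"]-P["L"]),a(P["TL"]-P["L"]),a(P["R"]-P["B"]))
h=cv2.cvtColor(im,cv2.COLOR_BGR2HSV);m=cv2.inRange(h,(45,90,40),(85,255,255));ys,xs=np.nonzero(m[130:160,265:290]);print("green px",xs.mean()+265,ys.mean()+130,len(xs),ray(c,xs.mean()+265,ys.mean()+130,.07))
x=cv2.resize(im[85:240,185:345],(800,775),interpolation=cv2.INTER_CUBIC)[:600]
cv2.imwrite('pics/w1c.png',x)
```

```text
TL [ 0.5602 -0.2401  0.07  ]
R [ 0.53   -0.3797  0.07  ]
L [ 0.4374 -0.2128  0.07  ]
B [ 0.4113 -0.3598  0.07  ]
green [ 0.5219 -0.3051  0.07  ]
barA [ 0.4901 -0.2759  0.105 ]
barP [ 0.4815 -0.3175  0.105 ]
ctr [ 0.48472076 -0.29809912  0.07      ] barctr [ 0.48584047 -0.29672455  0.105     ] green ang -10.72082472168763 0.03784389163547182 bar ang -101.70324847562064 0.04245155507872213
edges -102.19788445313486 -100.07631880293067 -12.525697063762108 -9.511187317051599
green px 276.3703703703704 145.6851851851852 54 [ 0.52197383 -0.30408476  0.07      ]
```

View pics/w1c.png

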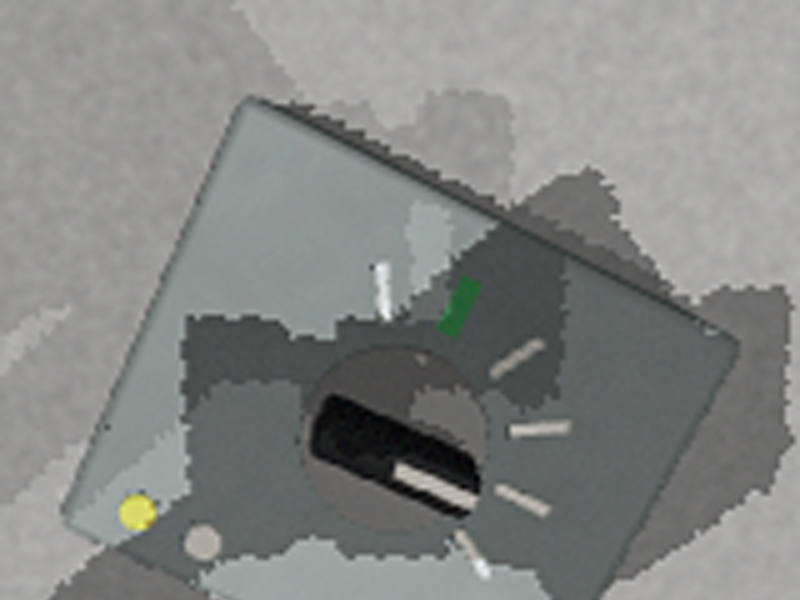

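Emit:
play_rows(deltas="4 7 15 0 0 -10;4 7 30 0 0 -20;4 7 45 0 0 -30;4 7 60 0 0 -40;4 7 75 0 0 -50;4 7 90 0 0 -60;4 7 105 0 0 -65;4 7 120 0 0 -65;4 7 135 0 0 -65;4 7 150 0 0 -65;4 7 160 0 0 -65;4 7 170 0 0 -65;4 7 170 0 0 -65;4 7 170 0 0 -65", hand=40)

```text
time_s: 3.32
position: [0.4851, -0.2972, 0.0805]
eef_rot: [0.775, 0.632, 0.0, -0.0]
wrist_force: [-0.7, -0.5, 0.1]
opening: 0.0398
```

Run:
```python
from h import *
im,c=cap("wrist",'w2');cv2.imwrite('pics/w2.png',im)
s=robot.state();print(s["time_s"],s["position"],s["joint_pos"],s["wrist_force"],np.degrees(np.arctan2(*R.from_quat(s["eef_rot"]).as_matrix()[[1,0],0])))
```

```text
3.375 [ 0.48522954 -0.29726728  0.08068998] [-6.49861716e-01  1.85675089e-01  1.51080605e+00  9.38191804e-04
  1.44491475e+00 -4.47741861e-01] [0.48602718 0.3255411  0.32545521] 78.41265433893815
```

View pics/w2.png

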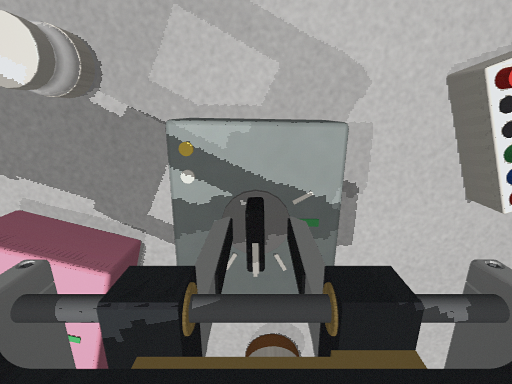

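The fingers straddle the bar, with the pointer towards the image bottom and the green mark to the right. I'll close and turn counter-clockwise.

Emit:
play_rows(deltas="0 0 0 0 0 0;0 0 0 0 0 0;0 0 0 0 0 0;0 0 0 0 0 0;0 0 0 0 0 0;0 0 0 0 0 -8;0 0 0 0 0 -16;0 0 0 0 0 -24;0 0 0 0 0 -32;0 0 0 0 0 -40;0 0 0 0 0 -48;0 0 0 0 0 -56;0 0 0 0 0 -64;0 0 0 0 0 -72;0 0 0 0 0 -80;0 0 0 0 0 -86;0 0 0 0 0 -90;0 0 0 0 0 -90;0 0 0 0 0 -90", hand=0)

```text
time_s: 5.75
position: [0.4835, -0.2958, 0.081]
eef_rot: [0.101, 0.995, 0.002, -0.002]
wrist_force: [-5.7, 4.1, 4.2]
opening: 0.0119
```

Emit:
play_rows(deltas="0 0 0 0 0 0;0 0 0 0 0 0;0 0 0 0 0 0;0 0 -20 0 0 0;0 0 -45 0 0 0;0 0 -80 0 0 0;0 0 -120 0 0 0;0 0 -150 0 0 0;0 0 -170 0 0 0;0 0 -170 0 0 0", hand=40)

```text
time_s: 7.0
position: [0.4849, -0.2971, 0.2531]
eef_rot: [0.101, 0.995, 0.001, 0.0]
wrist_force: [-0.1, -0.2, -0.6]
opening: 0.04
```

Run:
```python
from h import *
im,c=cap("wrist",'w3');cv2.imwrite('pics/w3.png',cv2.resize(im,(800,600)))
s=robot.state();print(s["time_s"],s["position"],s["joint_pos"],s["wrist_force"],np.degrees(np.arctan2(*R.from_quat(s["eef_rot"]).as_matrix()[[1,0],0])))
```

```text
7.05 [ 0.4843917  -0.29667098  0.25126492] [-6.50036495e-01  1.26158601e-01  1.23823583e+00  1.14573621e-03
  1.78053061e+00 -2.01841225e+00] [ 0.5181851   0.24909334 -0.39403171] 168.4158928536244
```

View pics/w3.png

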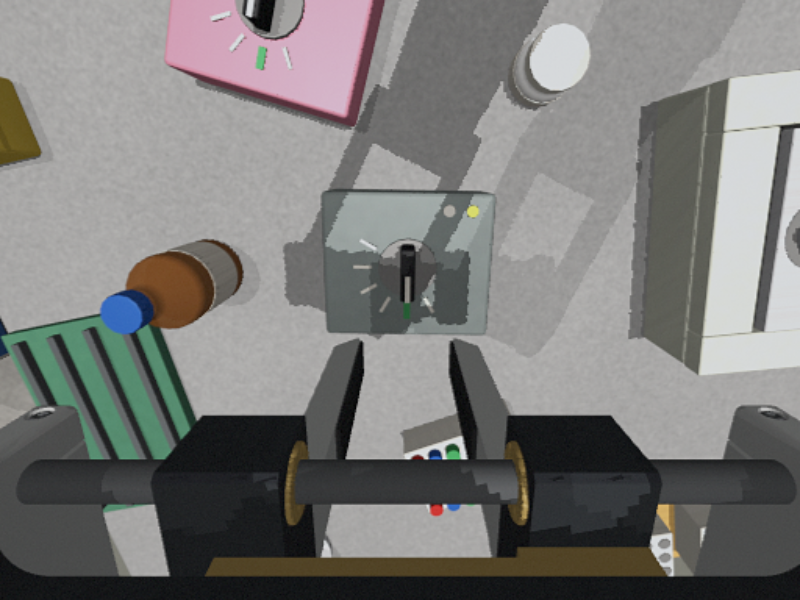

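The white pointer at (408,290) now points straight at the green mark at (407,310), so the selector is done. Next is the fastener.

Emit:
play_rows(deltas="4 33 -19 0 0 9;8 70 -19 0 0 18;12 110 -19 0 0 27;16 150 -19 0 0 36;20 190 -19 0 0 45;24 230 -19 0 0 54;28 265 -19 0 0 63;32 300 -19 0 0 72;36 320 -19 0 0 80;36 327 -19 0 0 88;36 327 -19 0 0 88;36 327 -19 0 0 88", hand=36)

```text
time_s: 8.55
position: [0.5145, 0.0305, 0.2701]
eef_rot: [0.763, 0.646, -0.001, -0.002]
wrist_force: [-0.8, -0.8, 0.8]
opening: 0.0358
```

Run:
```python
from h import *
im,c=cap("wrist",'w4');cv2.imwrite('pics/w4.png',cv2.resize(im,(800,600),interpolation=cv2.INTER_CUBIC))
s=robot.state();print(s["time_s"],s["position"],s["joint_pos"],s["wrist_force"],np.degrees(np.arctan2(*R.from_quat(s["eef_rot"]).as_matrix()[[1,0],0])))
```

```text
8.6 [0.51456785 0.03041625 0.27036973] [-0.05277674  0.00888963  1.32499024  0.00269712  1.81118627  0.11423784] [-0.16107492 -0.18139602 -0.7637775 ] 80.46706327323392
```

View pics/w4.png

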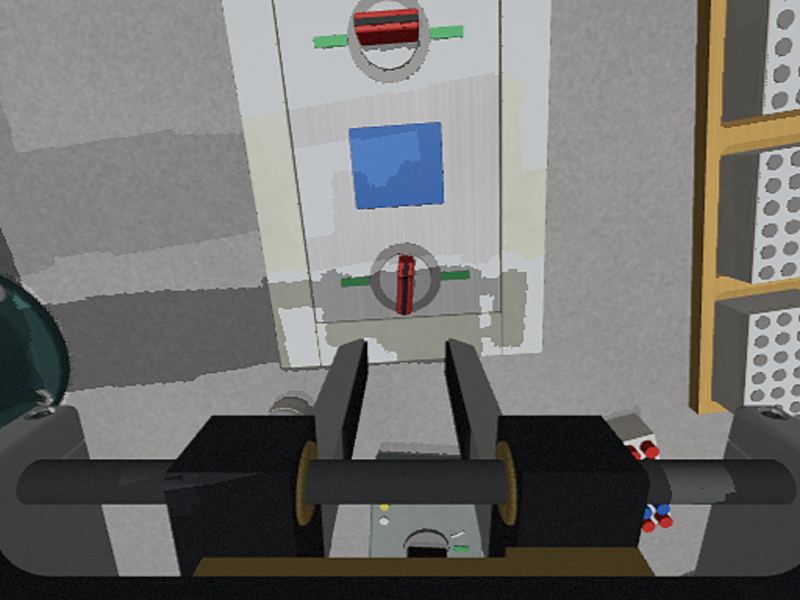

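The wrist view shows the crooked fastener at (405,285) with its slot across the green marks at (357,282) and (455,275). The blue pad is at (397,166) and the aligned fastener at (387,28).

Run:
```python
from h import *
c=load('w4');im=cv2.imread('pics/raw_w4.png');h=cv2.cvtColor(im,cv2.COLOR_BGR2HSV)
k=.64;a=lambda d:np.degrees(np.arctan2(d[1],d[0]))
def comp(m,box,z,name,minA=8):
    x0,y0,x1,y1=[int(t*k) for t in box];n,l,st,ce=cv2.connectedComponentsWithStats(m[y0:y1,x0:x1]);o=[]
    for i in range(1,n):
        if st[i,4]>=minA:
            p=ray(c,ce[i,0]+x0,ce[i,1]+y0,z);o.append(p);print(name,st[i,4],np.round(ce[i]+[x0,y0],1),np.round(p,4))
    return o
g=cv2.inRange(h,(45,80,40),(85,255,255));b=cv2.inRange(h,(100,100,60),(125,255,255));r=cv2.inRange(h,(0,120,40),(8,255,255))|cv2.inRange(h,(172,120,40),(180,255,255))
A=comp(g,(330,255,480,300),.108,"gC");B=comp(g,(300,15,480,60),.108,"gG");comp(b,(330,110,460,220),.113,"pad",200)
comp(r,(380,240,430,320),.142,"red")
print("ang",a(A[1]-A[0]),a(B[1]-B[0]),(A[0]+A[1])/2,(B[0]+B[1])/2)
for p in np.round((A[0]+A[1])/2,4),: print("axis px (800) at top",np.array(proj(c,[p[0],p[1],.142]))/k,"base",np.array(proj(c,[p[0],p[1],.108]))/k)
# slot: dark pixels within wing
x0,y0,x1,y1=[int(t*k) for t in (392,250,420,318)];s=im[y0:y1,x0:x1];
x=cv2.resize(im[150:215,210:310],(800,520),interpolation=cv2.INTER_CUBIC);cv2.imwrite('pics/w4c.png',x)
```

```text
gC 93 [290.7 175.8] [0.5546 0.0252 0.108 ]
gC 93 [227.5 179.9] [0.4716 0.0335 0.108 ]
gG 151 [285.   20.3] [0.5722 0.2045 0.108 ]
gG 147 [211.4  25.9] [0.4891 0.2128 0.108 ]
pad 2969 [253.9 105.4] [0.5221 0.12   0.113 ]
red 259 [258.9 181.4] [0.5139 0.0332 0.142 ]
ang 174.30775973819956 174.24902321045818 [0.51311604 0.02935985 0.108     ] [0.53065162 0.20864922 0.108     ]
axis px (800) at top [404.43318234 288.29523137] base [404.73736562 277.85557317]
```

View pics/w4c.png

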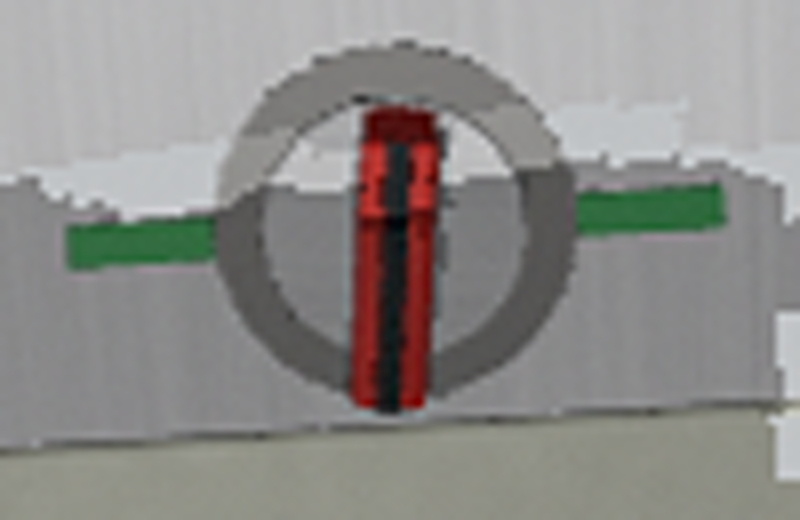

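Emit:
play_rows(deltas="-1.2 -1.3 20 0 0 1.9;-1.2 -1.3 40 0 0 1.9;-1.2 -1.3 60 0 0 1.9;-1.2 -1.3 80 0 0 1.9;-1.2 -1.3 100 0 0 1.9;-1.2 -1.3 120 0 0 1.9;-1.2 -1.3 135 0 0 1.9;-1.2 -1.3 146 0 0 1.9;-1.2 -1.3 152 0 0 1.9;-1.2 -1.3 152 0 0 1.9;-1.2 -1.3 152 0 0 1.9", hand=36)

```text
time_s: 9.98
position: [0.5131, 0.0299, 0.1191]
eef_rot: [0.774, 0.633, 0.0, -0.002]
wrist_force: [-0.7, 0.2, 0.1]
opening: 0.0361
```

Emit:
play_rows(deltas="0 0 0 0 0 0;0 0 0 0 0 0;0 0 0 0 0 0;0 0 0 0 0 0;0 0 0 0 0 0", hand=0)

```text
time_s: 10.6
position: [0.5128, 0.03, 0.1194]
eef_rot: [0.774, 0.633, -0.0, -0.002]
wrist_force: [-2.8, 0.1, 3.4]
opening: 0.0119
```

Run:
```python
from h import *
s=robot.state();print(s["time_s"],s["position"],s["opening"],s["wrist_force"],s["moment"],np.degrees(np.arctan2(*R.from_quat(s["eef_rot"]).as_matrix()[[1,0],0])))
```

```text
10.6 [0.51278033 0.02998516 0.11938628] 0.011885225564601086 [-2.81404141  0.09735649  3.39466839] [-0.0238861   0.35461234 -0.09444292] 78.57791881011191
```

Emit:
play_rows(deltas="0 0 0 0 0 8;0 0 0 0 0 16;0 0 0 0 0 24;0 0 0 0 0 32;0 0 0 0 0 40;0 0 0 0 0 48;0 0 0 0 0 56;0 0 0 0 0 64;0 0 0 0 0 71;0 0 0 0 0 77;0 0 0 0 0 81;0 0 0 0 0 83.3;0 0 0 0 0 84.3;0 0 0 0 0 84.3;0 0 0 0 0 84.3;0 0 0 0 0 84.3")

```text
time_s: 12.6
position: [0.5131, 0.0295, 0.1194]
eef_rot: [0.999, -0.05, -0.001, -0.001]
wrist_force: [-0.7, -2.9, -0.0]
opening: 0.0117
```

Run:
```python
from h import *
s=robot.state();print(s["time_s"],s["position"],s["opening"],s["wrist_force"],s["moment"],np.degrees(np.arctan2(*R.from_quat(s["eef_rot"]).as_matrix()[[1,0],0])))
```

```text
12.6 [0.51305485 0.02954081 0.11941853] 0.011701782342182415 [-0.70890428 -2.91587963 -0.03153986] [-0.50431032 -0.18299118  0.02135861] -5.725119222787018
```

Emit:
play_rows(deltas="0 0 0 0 0 0;0 0 0 0 0 0;0 0 0 0 0 0;0 0 -15 0 0 0;0 0 -40 0 0 0;0 0 -70 0 0 0;0 0 -100 0 0 0;0 0 -130 0 0 0;0 0 -140 0 0 0;0 0 -140 0 0 0", hand=36)

```text
time_s: 13.85
position: [0.5136, 0.0293, 0.2602]
eef_rot: [0.999, -0.05, -0.0, -0.001]
wrist_force: [0.8, 0.1, -0.2]
opening: 0.036
```

Run:
```python
from h import *
im,c=cap("wrist",'w5')
s=robot.state();print(s["time_s"],s["position"],np.degrees(np.arctan2(*R.from_quat(s["eef_rot"]).as_matrix()[[1,0],0])))
u,v=proj(c,[.5131,.0294,.12]);u,v=int(u),int(v);print(u,v)
x0,y0=u-50,v-37;cv2.imwrite('pics/w5c.png',cv2.resize(im[y0:v+37,x0:u+50],(800,592),interpolation=cv2.INTER_CUBIC));print(x0,y0)
```

```text
13.9 [0.51311114 0.02927701 0.25892138] -5.725508539643553
259 181
209 144
```

View pics/w5c.png

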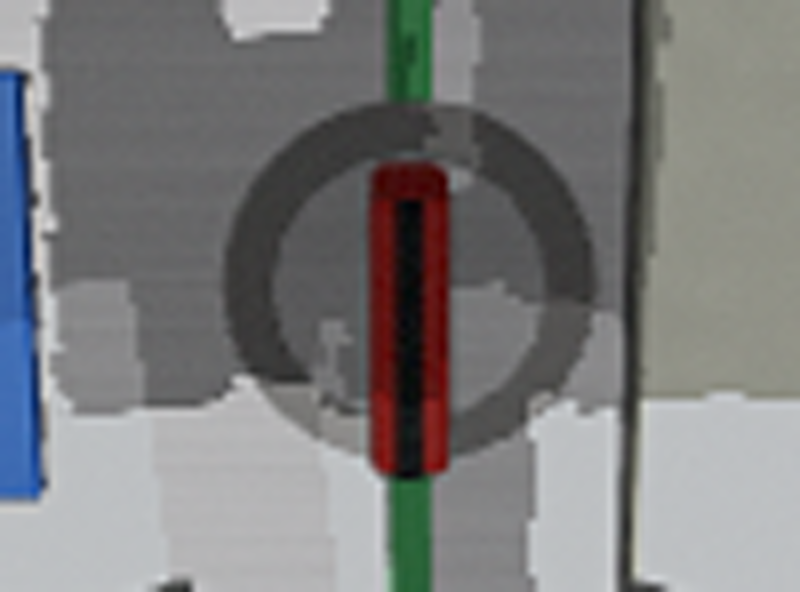

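The slot at (408,340) in the crop is in line with both green marks. Next, the pad, with the fingers closed.

Emit:
play_rows(deltas="0 -20 0 0 0 0;0 -50 0 0 0 0;0 -75 0 0 0 0;0 -91 15 0 0 0;0 -91 35 0 0 0;0 -91 55 0 0 0;0 -91 75 0 0 0;0 -91 95 0 0 0;0 -91 110 0 0 0;0 -91 125 0 0 0;0 -91 135 0 0 0;0 -91 138 0 0 0;0 -91 140 0 0 0;0 -91 140 0 0 0", hand=0)

```text
time_s: 15.65
position: [0.5222, 0.1202, 0.1196]
eef_rot: [0.999, -0.05, -0.001, -0.001]
wrist_force: [-0.5, -0.1, -0.6]
opening: 0.0003
```

Emit:
play_rows(deltas="0 0 2 0 0 0;0 0 4 0 0 0;0 0 6 0 0 0;0 0 8 0 0 0;0 0 10 0 0 0;0 0 11 0 0 0;0 0 12 0 0 0;0 0 13 0 0 0;0 0 14 0 0 0;0 0 15 0 0 0;0 0 15 0 0 0;0 0 15 0 0 0")

```text
time_s: 17.15
position: [0.5223, 0.1202, 0.1058]
eef_rot: [0.999, -0.05, -0.0, -0.001]
wrist_force: [-3.3, -0.3, 7.7]
opening: 0.0007
```

Run:
```python
from h import *
s=robot.state();print(s["time_s"],s["position"],s["opening"],s["wrist_force"],s["moment"])
```

```text
17.15 [0.52228071 0.1201907  0.10576088] 0.0006856521939587211 [-3.31136209 -0.27597269  7.714965  ] [-0.02131582  0.5443362   0.01782713]
```

Emit:
play_rows(deltas="0 0 2 0 0 0;0 0 3 0 0 0;0 0 4 0 0 0;0 0 5 0 0 0;0 0 5 0 0 0;0 0 5 0 0 0")

```text
time_s: 17.9
position: [0.5223, 0.1202, 0.1032]
eef_rot: [0.999, -0.05, 0.0, -0.001]
wrist_force: [-4.8, -0.1, 12.3]
opening: 0.0008
```

Emit:
play_rows(deltas="0 0 3 0 0 0;0 0 4 0 0 0;0 0 5 0 0 0;0 0 5 0 0 0;0 0 5 0 0 0;0 0 5 0 0 0")

```text
time_s: 18.65
position: [0.5224, 0.1202, 0.103]
eef_rot: [0.999, -0.05, 0.001, -0.001]
wrist_force: [-8.5, -1.6, 20.0]
opening: 0.0006
```

Run:
```python
from h import *
s=robot.state();print(s["time_s"],s["position"],s["opening"],s["wrist_force"],s["moment"])
im,c=cap("side",'s1');im2,c2=cap("scene",'c1')
def crop(im,c,w,h,W,H):
    u,v=map(int,proj(c,[.522,.119,.1]));return cv2.resize(im[v-h:v+h,u-w:u+w],(W,H),interpolation=cv2.INTER_CUBIC)
cv2.imwrite('pics/e.png',np.hstack([crop(im,c,60,70,400,467),crop(im2,c2,60,70,400,467)]))
```

```text
18.65 [0.52241404 0.12020559 0.10303693] 0.0005518879971333841 [-8.53615491 -1.5790415  19.99738894] [-0.21455891  1.85535405  0.02451627]
```

View pics/e.png

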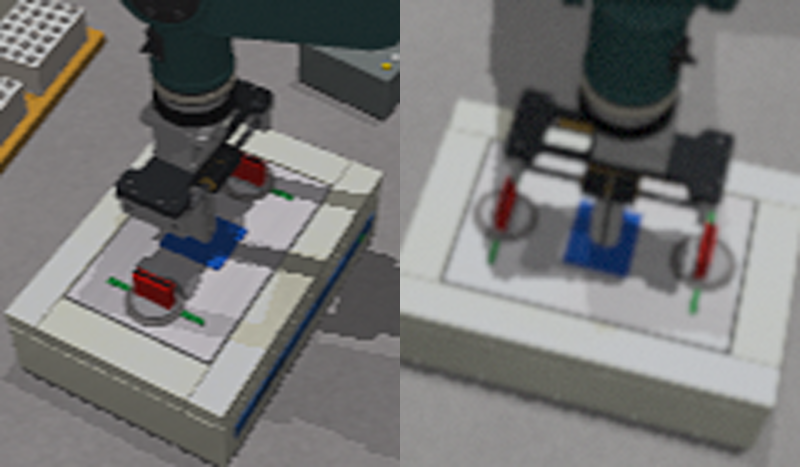

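The panel looks flush, the fingers are on the blue pad, and both slots lie along their green marks. The TCP is at 0.103 m and the push rose from 12 N to 20 N with almost no further travel, so it is on the hard stop.

Run:
```python
from h import *
print(robot.finish_job()); s=robot.state();print(s["time_s"],s["position"],s["wrist_force"])
```

```text
the job is handed in; nothing more can be done
None
the job is handed in; nothing more can be done
```

The job is done and handed in at about 18.8 s of the 61 s allowed, with the fingers still pressing on the blue pad. `finish_job()` gave no verdict, and no state reading was possible after it.

1. **Selector:** I turned it about 90° counter-clockwise, and the wrist picture after release showed the white pointer on the green mark.
2. **Fastener:** I turned the crooked one about 84° clockwise, and the close-up after release showed its slot in line with both green marks.
3. **Panel:** I pressed it down on the pad with closed fingers. The last reading was TCP z = 0.103 m, as expected for fully home. The push rose from 12 N to 20 N with only about 0.2 mm more travel, so it is on the hard stop, and the last pictures show it flush.

The only oddity was about 8 N of sideways force during the final press. The tool did not slip on the pad, and 20 N down is well under the limits. I touched no loose objects; I did not check each one in the final pictures. No check failed or disagreed.

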